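Raise the saw guard and slide the offcut clear

ROBOT

A 6-joint arm with a two-finger parallel gripper is mounted at the origin on the work surface. World frame = base frame: x ahead of the robot, y to its left, z up, the work surface at z = 0. Lengths are in m, angles in rad, forces in N, time in s.
With the tool pointing down it reaches from about 0.25 to 0.725 m from the base axis. Payload 9.7 kg.
Tool frame: the origin (TCP) lies on the mounting face of the last link; the fingertips stand 173 mm ahead of it and the grasp point (between the pads) lies 155 mm ahead of it; x points along the fingers, y is the direction in which the jaws open and shut, and the axes are right-handed (so a half turn about x gives the same grasp; the last joint's range is limited). The gripper opens to 85 mm and grips with 20 to 120 N. Pads are 22 mm wide; open, the fingers measure 114 mm over their backs; the gripper's body (76 mm by 85 mm) begins 54 mm behind the grasp point. The pads swing forward as they close: fully open they stand 13 mm farther back than shut.
Start: joints at [1.103, 0.087, 0.176, 1.66, 0, 1.571], TCP at [0.248, 0.491, 0.405] pointing down, gripper open.
Joint ranges: [-3.13, 3.13], [-0.85, 1.81], [-1.15, 1.24], [-2.2, 2.28], [-1.44, 1.52], [-3.14, 3.14]. Speed limits (rad/s): [2.22, 2.22, 2.57, 3.14, 3.14, 3.14].

INTERFACE

Orientations are given as [roll, pitch, yaw] about the fixed x, y, z axes, in that order (R = Rz(yaw) Ry(pitch) Rx(roll)).
In Python, from cell import r, viewer gives the robot as it stands. The module is installed in compiled form; this text tells all that it offers.
- The arm moves only by the shell command python3 -m handwheel 'ROWS' [FORCE]. ROWS is JSON, a list of rows, each a list of 3 entries, a list of its own where there are three numbers: the shift along the tool's x, y, z scaled (see below), then the turn about the tool's x scaled (see below), then the opening, from -1 (shut) to 1 (fully open). In form: [[[tx, ty, tz], turn, claw], ...]. A call has 1 to 20 rows; each row shifts and turns the commanded pose from where the row before left it, along the tool's axes as they then stand; what a row does not reach is not made up. The controller multiplies each number of a shift by 100 mm and each number of a turn by 0.15 rad. A row lasts 1/10 s, in which the tool goes at most 50 mm and 8.59 degrees, less where a joint would pass 70% of its speed; a pose out of reach is approached as far as the arm can. A call with a number of a shift or a turn outside -1 to 1 is refused whole. A call with a gripper value outside its range is refused whole. The fingers move at their own pace and stop on an object; FORCE is the grip in N (left out, the last holds). Time passes only in rows, so rows that do not move let the fingers close. It gives the time, the measured TCP pose, the force and the opening at its end, in the units of the state.
- r.get_obs(): the state, without advancing time (a new reading comes with each control period).
- viewer.snapshot(name): name is "scene" or "top"; returns the picture (480x640x3 uint8, red, green, blue); there is no depth.
- viewer.camera_model(name): a dict with "camera_matrix" (3x3 intrinsics, pixels), "D" ([k1, k2, p1, p2, k3] as OpenCV has them; the pictures are not rectified), "R" (3x3) and "t" (3): a world point X has camera coordinates R X + t. Camera axes: x right, y down, z forward; pixel columns grow to the right and rows downward; lengths in m; the calibration is good to about 2 mm. A picture is of the moment at which its call begins. camera_model takes no time and is no camera call.
- r.sign_off(): hands the job in, once; it reports no verdict.
The state is a dict: "t": time; "qpos": joint angles; "qd": joint speeds; "effort": joint torques, N m; "tcp_pos": TCP position; "orientation": TCP orientation; "wrist_force": force on the tool from outside, world axes, zero at the start; "torque": the same for the moment, N m; "opening": finger opening in m.
Only numpy, scipy, OpenCV 4.12 (cv2) and the standard library are available. Lean on these libraries where they do the work, as an engineer would, in place of code of your own. Each camera call takes 0.05 s, during which the arm holds its last target. There are 200 camera calls.

TASK

The bench saw is switched off and an offcut is lying beside the blade under the guard. With your fingertips, push the guard up steadily by its yellow front toe, past its balance point, until it stays raised by itself against its stop; then slide the offcut away from the blade and fence until all of it lies flat on the wooden bench, just off the saw's metal table. Only push: do not squeeze or force the guard, do not pick the offcut up, keep off the blade and leave the push stick, paint tin and slat where they are.

Things in the scene. Friction and masses are not known exactly. Their poses are not given: they have to be found in the camera images.
- saw: Fixed bench saw, standing crosswise: metal table 460 x 270 mm (its x -210 to +250, y -135 to +135), 3 mm thick, on the wooden bench. Origin at mid-blade at bench height; x along the blade away from the guard's toe, z up, y away from the fence (towards the robot). Aluminium rip fence at y -104 to -132, 43 mm high. Guard hinge pin: along y at x +200, z +103, on a steel post with a foot 90 x 50 mm.
- blade: Saw blade standing up through the metal table, at rest: orange with bright teeth, 2.7 mm thick, at y = 0 of the saw, from x -58 to +58, top 25 mm above the bench. Behind it a thin riving knife to x +89, as high. Same origin and axes as the saw.
- guard: Swinging blade guard: clear hood 200 mm long, 164 wide, 72 high, open below, yellow toe plate across its front, arms back to the hinge. Origin: middle of the hood's top; axes as the saw's when down. Then the hood spans saw x -135 to +65, lower edge 11 mm above the bench, and the toe (5 mm thick) slants from there up and forward to a lip at x -185, z +58. It swings up and back 80 deg to its stop.
- toe (a point): Middle of the toe plate's underside, where to push: when down, 362 mm before and 70 mm below the hinge pin, 33 mm above the bench. Lifting takes 2 to 4 N. A red counterweight on a rod above the hinge tips back as the guard rises: below about 42 deg the guard falls shut, beyond it goes on to its stop by itself (damped, 1 to 2 s) and stays; raised, all of it stands behind saw x +45.
- offcut: Loose piece of pale wood 105 mm long (its x), 24 mm wide (its y), 15 mm high, origin at the centre of its underside; about 30 g. It starts on the metal table on the side of the blade away from the fence (saw's y about +57), lengthwise along the blade, about 40 mm of free space between them.
- offcut_near (a point): Middle of the offcut's near end at its underside (its x = -52.5 mm).
- offcut_far (a point): Middle of the offcut's far end at its underside (its x = +52.5 mm).
- push_stick: Red plastic push stick lying on the bench beside the toe end of the saw, robot's side, about 300 mm long along its x, 50 mm wide, 12 mm thick. Leave alone.
- paint_tin: Paint tin standing on the bench beside the hinge end of the saw, robot's side, 86 mm across, 105 mm high, origin at its underside. Leave alone.
- slat: White painted slat lying on the bench behind the saw's hinge end, 200 x 65 x 10 mm. Leave alone.

How it is judged:
On the way, in this order (a step that is already met when the one before it is completed fails the run):
1. the guard stays raised by itself (angle between guard's own z axis and vertical above 1.25 rad and contact force between anything else and guard below 0.5 N), for 0.4 s.
2. the offcut has been slid off the metal table (y of each of offcut_near, offcut_far in the frame of saw above 0.138 m and height (world z) of offcut below 0.003 m), for 0.2 s.
At the end, for the whole second after the job is handed in: The guard rests raised by itself (tilted back over 1.25 rad; its stop is at 1.40), still; both ends of the offcut lie beyond the metal table's edge away from the fence (saw's y above +138 mm), flat on the wooden bench and at rest (all of step 2 and angle between guard's own z axis and vertical above 1.25 rad and angular speed of guard below 0.1 rad/s and angle between offcut's own z axis and vertical below 0.06 rad and linear speed of offcut below 0.02 m/s); the robot touches nothing.
It fails at once if the guard is squeezed or forced (over 40 N on the hood) (contact force between the fingers and guard above 40 N).
It fails at once if the guard is flung up (faster than 3 rad/s) (angular speed of guard above 3 rad/s).
It fails at once if the offcut is picked up (lifted about 10 mm, or an end of it 17 mm) (height (world z) of offcut above 0.013 m or height (world z) of any of offcut_near, offcut_far above 0.02 m).
It fails at once if the blade is touched (contact force between the fingers and blade above 2 N).
It fails at once if a bystander is disturbed (moved over 20 mm) (distance of any of push_stick, paint_tin, slat from where it was at the start of the episode above 0.02 m).
It also fails if it takes over 64 s, if anything falls off the work surface, if the arm or the gripper's body presses on something with over 40 N, if the wrist force passes 120 N, or if a joint passes its speed limit or range.

## Working session

There is one attempt and no reset: what is moved stays moved. The work goes in short steps, Python scripts to look and compute and a shell command to move; the robot and the scene stay as the last step left them, time stands still between calls to the robot, and variables do not carry over. Pictures are saved under pics/ and viewed, about 8 in all and at most 12, crops included, and the job is handed in when it is done.

```bash
mkdir -p pics; python3 - <<'E'
from cell import r, viewer
import cv2
o=r.get_obs(); print(o['t'],o['tcp_pos'],o['orientation'],o['opening'])
for n in ('scene','top'):
    cv2.imwrite(f'pics/{n}0.png',viewer.snapshot(n)[:,:,::-1])
    m=viewer.camera_model(n); print(n,m)
E
```

```text
0.0 [0.24801404 0.49088954 0.40398706] [-1.57782647  1.56943199 -2.04563853] 0.08539273247187631
scene {'camera_matrix': array([[548.5678489 ,   0.        , 313.64138114],
       [  0.        , 548.5678489 , 239.53681122],
       [  0.        ,   0.        ,   1.        ]]), 'D': array([-0.14980944,  0.        ,  0.        ,  0.        ,  0.        ]), 'R': array([[ 0.8780656 ,  0.47849489, -0.00659077],
       [ 0.31693506, -0.59180278, -0.74116235],
       [-0.35854283,  0.64870032, -0.67129347]]), 't': array([-0.45566674, -0.07363727,  1.5104565 ])}
top {'camera_matrix': array([[500.63874622,   0.        , 316.81702846],
       [  0.        , 500.63874622, 249.96872591],
       [  0.        ,   0.        ,   1.        ]]), 'D': array([0.00699048, 0.        , 0.        , 0.        , 0.        ]), 'R': array([[ 0.0275522 , -0.99948169, -0.01665012],
       [-0.99343582, -0.02552798, -0.11150601],
       [ 0.11102317,  0.01961306, -0.99362427]]), 't': array([0.02938914, 0.49050905, 1.19569343])}
```

View pics/scene0.png

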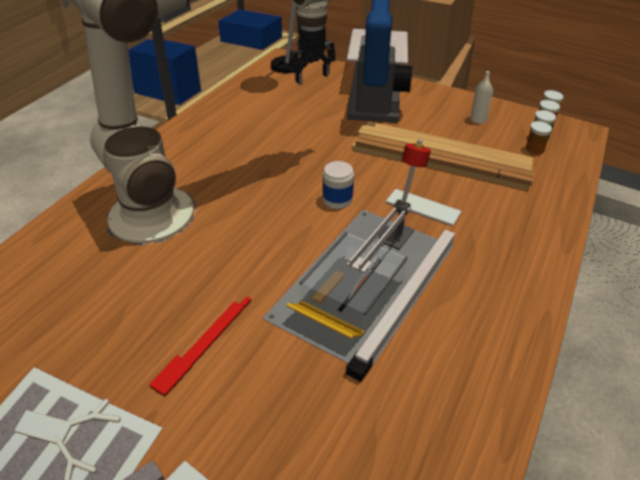

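View pics/top0.png

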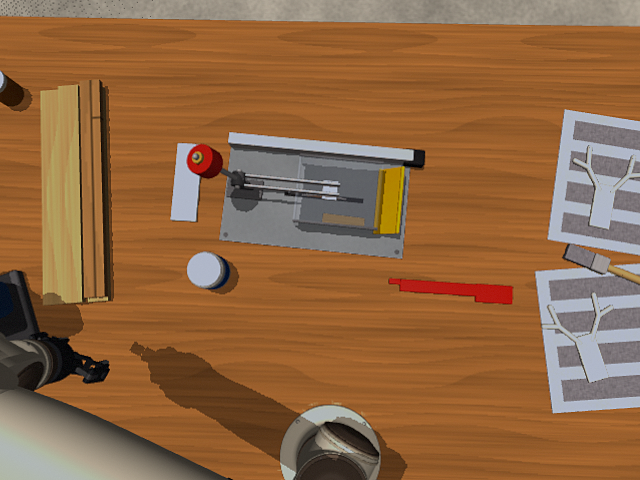

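The top view shows the saw at about (220–425, 132–258), with the toe (yellow) at (392,200) and its lip on the right. The offcut is at (344,220), the tin at (208,270), the push stick at (388–512, 290), and the hinge at the left. I'll crop the saw for exact corners.

```bash
python3 - <<'E'
import cv2
a=cv2.imread('pics/top0.png')[120:270,210:430]
cv2.imwrite('pics/c1.png',cv2.resize(a,None,fx=3.6,fy=3.6,interpolation=cv2.INTER_CUBIC))
E
```

```text
(no output)
```

View pics/c1.png

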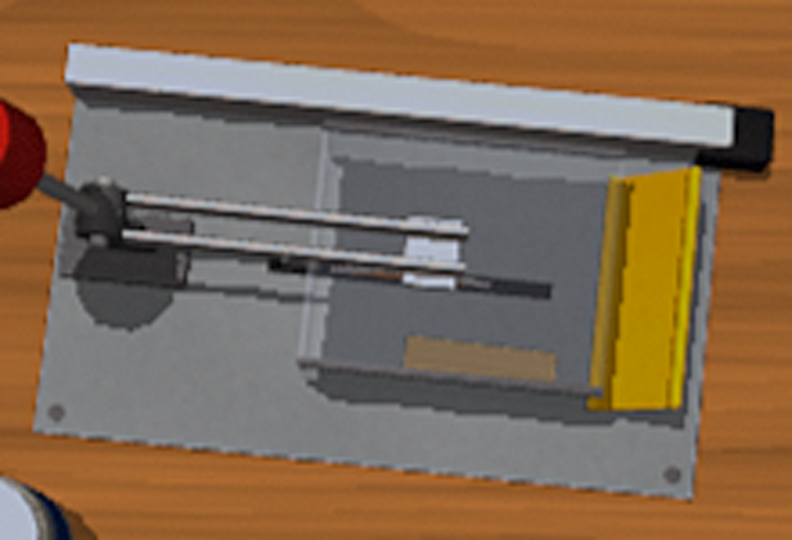

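The crop shows table corners at (33,432) on the hinge side and (692,498) on the toe side. The offcut runs (405,337)–(555,352), and the toe lip runs (698,168)–(680,408).

```bash
cat > h.py <<'E'
import numpy as np, cv2
from cell import r, viewer
def px2w(name,px,z):
    m=viewer.camera_model(name); px=np.array(px,float).reshape(-1,1,2)
    n=cv2.undistortPoints(px,m['camera_matrix'],m['D']).reshape(-1,2)
    d=np.c_[n,np.ones(len(n))]@m['R']; c=-m['R'].T@m['t']
    return c+d*((z-c[2])/d[:,2])[:,None]
def crop(p,o,f): return np.array(p)/f+np.array(o)
E
python3 - <<'E'
from h import *
np.set_printoptions(precision=4,suppress=True)
C=lambda p:crop(p,(210,120),3.6)
t=px2w('top',C([[33,432],[692,498],[718,172]]),.003); print(t, np.linalg.norm(t[0]-t[1]))
u=t[0]-t[1]; u/=np.linalg.norm(u); yaw=np.arctan2(u[1],u[0]); v=np.array([-u[1],u[0],0])
# t0 = saw(250,135), t1 = saw(-210,135)
o=((t[0]+t[1])/2-u*.02-v*.135); o[2]=0
print('saw',o,yaw)
S=lambda w:np.c_[(w-o)@u,(w-o)@v]
print(S(t))
print('off',S(px2w('top',C([[405,337],[555,352],[553,380],[403,368]]),.018)))
print('lip',S(px2w('top',C([[698,168],[680,408]]),.058)))
print('hood rear',S(px2w('top',C([[325,125],[300,365]]),.083)))
W=lambda x,y,z:o+u*x+v*y+np.array([0,0,z])
for n,p in dict(toe=(-.162,0,.033),lip=(-.185,0,.058),hinge=(.2,0,.103),offN=(-.05,.057,0),edge=(0,.138,0)).items(): print(n,W(*p))
print('tin',px2w('top',[[208,270]],.105),'stick',px2w('top',[[388,281],[400,290],[512,303],[512,287]],.012))
print('u',u,'v',v)
E
```

```text
[[ 0.5112  0.2883  0.003 ]
 [ 0.4769 -0.1695  0.003 ]
 [ 0.7076 -0.1857  0.003 ]] 0.4590988821254923
saw [0.6271 0.0294 0.    ] 1.4960685652834358
[[ 0.2495  0.135 ]
 [-0.2095  0.135 ]
 [-0.2085 -0.0963]]
off [[-0.0018  0.0453]
 [-0.1055  0.0456]
 [-0.1059  0.0651]
 [-0.0026  0.067 ]]
lip [[-0.1871 -0.0814]
 [-0.1888  0.0822]]
hood rear [[ 0.0638 -0.0791]
 [ 0.063   0.0826]]
toe [ 0.6151 -0.1322  0.033 ]
lip [ 0.6133 -0.1551  0.058 ]
hinge [0.6421 0.2288 0.103 ]
offN [ 0.5666 -0.0162  0.    ]
edge [0.4895 0.0397 0.    ]
tin [[0.4285 0.2883 0.105 ]] stick [[ 0.4193 -0.1339  0.012 ]
 [ 0.398  -0.1634  0.012 ]
 [ 0.374  -0.4346  0.012 ]
 [ 0.4128 -0.4352  0.012 ]]
u [0.0747 0.9972 0.    ] v [-0.9972  0.0747  0.    ]
```

Measured points agree with the given sizes to about 2 mm. The tool can't tilt, so I'll press a shut fingertip side lightly on the toe lip and carry it up its arc. First I turn the tool so its z points along saw -x and shut the gripper, then approach.

```bash
python3 -m handwheel '[[[0,0,0],1,-1],[[0,0,0],1,-1],[[0,0,0],1,-1],[[0,0,0],1,-1],[[0,0,0],1,-1],[[0,0,0],1,-1],[[0,0,0],1,-1],[[0,0,0],0.85,-1],[[0,0.225,0.39],0,-1],[[0,0.225,0.39],0,-1],[[0,0.225,0.39],0,-1],[[0,0.225,0.39],0,-1],[[0,0.225,0.39],0,-1],[[0,0.225,0.39],0,-1],[[0,0.225,0.39],0,-1],[[0,0.225,0.39],0,-1]]' 20
cat >> h.py <<'E'
o0=np.array([.6271,.0294,0]);yaw=1.4961;u=np.array([np.cos(yaw),np.sin(yaw),0]);v=np.array([-u[1],u[0],0])
def st():
    from scipy.spatial.transform import Rotation as Ro
    s=r.get_obs();p=np.array(s['tcp_pos'])-o0;R=Ro.from_euler('xyz',s['orientation']).as_matrix()
    S=np.c_[u,v,[0,0,1]]; f=np.array(s['wrist_force'])
    print('t %.2f'%s['t'],'tip saw',np.round(S.T@(p+R[:,0]*.173),4),'toolaxes in saw\n',np.round(S.T@R,3),'\nF saw',np.round(S.T@f,2),'q',np.round(s['qpos'],3),'open',round(s['opening'],4))
E
python3 -c "
from h import *;st()"
```

```text
t: 1.7
tcp_pos: [0.4046, 0.1646, 0.4046]
orientation: [1.998, 1.571, 0.353]
wrist_force: [1.0, 1.0, 0.4]
opening: 0.0004
t 1.70 tip saw [0.1182 0.232  0.2316] toolaxes in saw
 [[ 0.  0. -1.]
 [-0. -1. -0.]
 [-1.  0. -0.]] 
F saw [ 1.05 -0.91  0.44] q [ 0.386 -0.182 -0.083  1.67  -0.     2.032] open 0.0004
```

```bash
python3 -m handwheel '[[[0,0.224,0.387],0,-1],[[0,0.224,0.387],0,-1],[[0,0.224,0.387],0,-1],[[0,0.224,0.387],0,-1],[[0,0.224,0.387],0,-1],[[0,0.224,0.387],0,-1],[[0,0.224,0.387],0,-1],[[0,0.224,0.387],0,-1],[[0,0.224,0.387],0,-1],[[0.4,0,0],0,-1],[[0.4,0,0],0,-1],[[0.4,0,0],0,-1],[[0.4,0,0],0,-1],[[0.4,0,0],0,-1],[[0.13,0,0],0,-1],[[0,0,0],0,-1]]' 
python3 - <<'E'
from h import *
st()
a=viewer.snapshot('scene')[190:370,230:470,::-1]
cv2.imwrite('pics/s1.png',cv2.resize(a,None,fx=3.2,fy=3.2,interpolation=cv2.INTER_CUBIC))
E
```

```text
t: 3.3
tcp_pos: [0.5787, -0.1957, 0.1898]
orientation: [-1.818, 1.567, 2.82]
wrist_force: [0.5, 0.0, -0.7]
opening: -0.0002
t 3.30 tip saw [-0.2279  0.0321  0.0168] toolaxes in saw
 [[ 0.001  0.    -1.   ]
 [ 0.004 -1.    -0.   ]
 [-1.    -0.004 -0.001]] 
F saw [ 0.08 -0.49 -0.69] q [-0.326  0.255 -0.049  1.271 -0.     1.319] open -0.0002
```

View pics/s1.png

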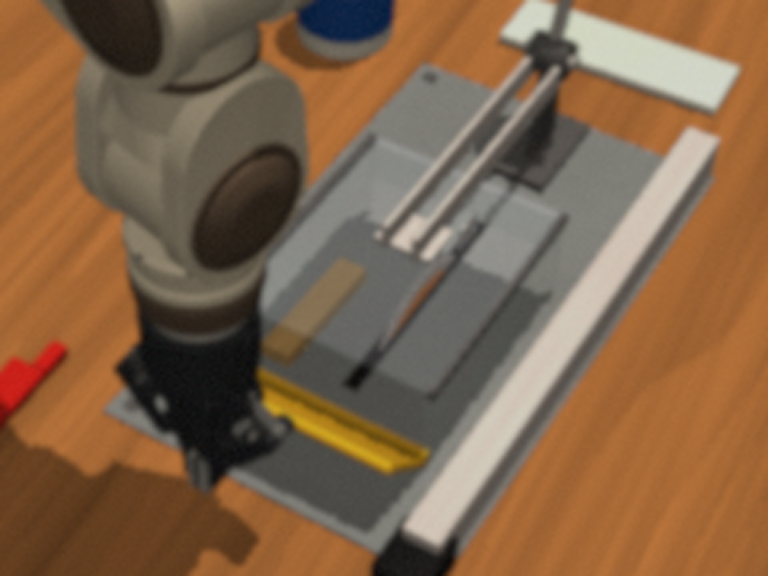

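The fingertip stands in front of the toe's robot-side half, toe still down, clear of everything. Next, close in on the lip.

```bash
python3 -m handwheel '[[[0,0,-0.1],0,-1],[[0,0,-0.1],0,-1],[[0,0,-0.06],0,-1],[[0,0,0],0,-1]]'; python3 -m handwheel '[[[0,0,-0.03],0,-1],[[0,0,0],0,-1]]'; python3 -m handwheel '[[[0,0,-0.02],0,-1],[[0,0,0],0,-1]]'; python3 -m handwheel '[[[0,0,-0.02],0,-1],[[0,0,0],0,-1]]'; python3 -c "
from h import *;st()"
```

```text
t: 3.75
tcp_pos: [0.5817, -0.1689, 0.1927]
orientation: [1.442, 1.569, -0.202]
wrist_force: [-0.4, -0.2, -0.1]
opening: 0.0003
t: 3.95
tcp_pos: [0.5817, -0.1675, 0.1923]
orientation: [0.476, 1.568, -1.17]
wrist_force: [-0.8, -5.1, 1.5]
opening: -0.0002
t: 4.15
tcp_pos: [0.5818, -0.1666, 0.1927]
orientation: [0.344, 1.566, -1.303]
wrist_force: [-0.7, -11.9, 4.9]
opening: 0.0001
t: 4.35
tcp_pos: [0.5819, -0.166, 0.1928]
orientation: [0.225, 1.563, -1.424]
wrist_force: [-2.4, -22.7, 2.5]
opening: 0.0001
t 4.35 tip saw [-0.1996  0.0302  0.0198] toolaxes in saw
 [[-0.008 -0.003 -1.   ]
 [-0.002 -1.     0.003]
 [-1.     0.002  0.008]] 
F saw [-22.82   0.65   2.54] q [-0.277  0.236 -0.066  1.266 -0.007  1.372] open 0.0001
```

Contact, about 5 N per mm. Now a small lift to test whether the lip follows.

```bash
python3 -m handwheel '[[[-0.03,0,0.015],0,-1],[[-0.03,0,0.005],0,-1]]'; python3 -m handwheel '[[[-0.04,0,0.005],0,-1],[[-0.04,0,0.005],0,-1],[[0,0,0],0,-1]]';  python3 - <<'E'
from h import *
st()
a=viewer.snapshot('scene')[190:370,230:470,::-1]
cv2.imwrite('pics/s2.png',cv2.resize(a,None,fx=3.2,fy=3.2,interpolation=cv2.INTER_CUBIC))
E
```

```text
t: 4.55
tcp_pos: [0.5815, -0.1659, 0.1977]
orientation: [-0.238, 1.57, -1.885]
wrist_force: [0.7, -6.8, -4.0]
opening: 0.0001
t: 4.85
tcp_pos: [0.5815, -0.1667, 0.2059]
orientation: [-0.167, 1.569, -1.813]
wrist_force: [-1.0, -6.9, -2.7]
opening: 0.0002
t 4.85 tip saw [-0.1992  0.0309  0.0329] toolaxes in saw
 [[-0.002 -0.001 -1.   ]
 [ 0.    -1.     0.001]
 [-1.    -0.     0.002]] 
F saw [-6.98  0.48 -2.65] q [-0.279  0.231 -0.046  1.294 -0.002  1.367] open 0.0002
```

View pics/s2.png

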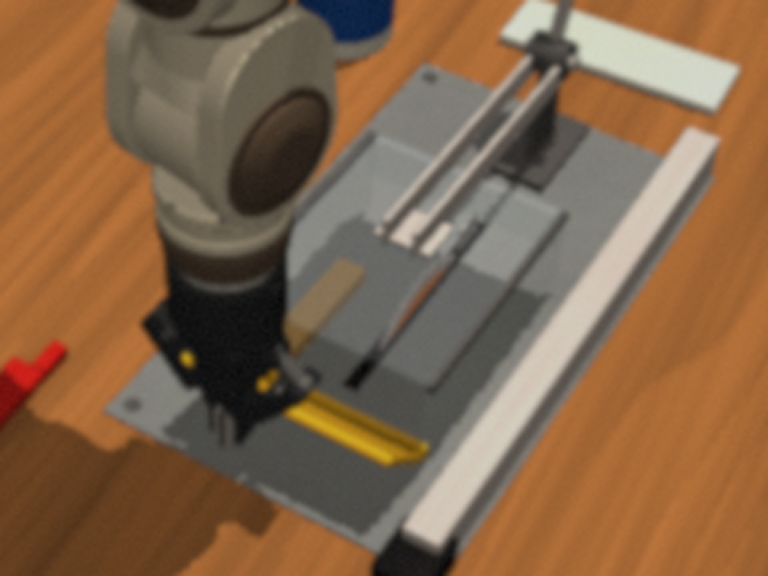

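The toe has hardly moved: when I eased off to 7 N, the finger slid up. I'll go back down, press at about 20 N (below 40) and follow the arc without easing.

```bash
python3 -m handwheel '[[[0,0,0.04],0,-1],[[0.14,0,0],0,-1],[[0,0,-0.04],0,-1],[[0,0,-0.025],0,-1],[[0,0,0],0,-1]]'; python3 -m handwheel '[[[-0.03,0,0.003],0,-1],[[-0.03,0,0.003],0,-1],[[0,0,0],0,-1]]'; python3 -m handwheel '[[[-0.03,0,0.003],0,-1],[[-0.03,0,0.003],0,-1],[[0,0,0],0,-1]]';  python3 - <<'E'
from h import *
st()
a=viewer.snapshot('scene')[190:370,230:470,::-1]
cv2.imwrite('pics/s3.png',a)
b=cv2.imread('pics/s2.png'); 
A=cv2.resize(a,None,fx=3.2,fy=3.2,interpolation=cv2.INTER_CUBIC)
cv2.imwrite('pics/cmp.png',np.hstack([b[350:500,240:520],A[350:500,240:520]]))
E
```

```text
t: 5.4
tcp_pos: [0.5811, -0.1669, 0.1902]
orientation: [-0.191, 1.561, -1.841]
wrist_force: [-2.5, -31.5, -6.3]
opening: -0.0004
t: 5.7
tcp_pos: [0.5811, -0.1674, 0.1967]
orientation: [-0.188, 1.563, -1.837]
wrist_force: [-0.2, -7.9, 0.0]
opening: -0.0006
t: 6.0
tcp_pos: [0.5812, -0.1658, 0.2027]
orientation: [-0.548, 1.567, -2.195]
wrist_force: [-2.2, -12.4, -3.8]
opening: -0.0001
t 6.00 tip saw [-0.1987  0.0316  0.0297] toolaxes in saw
 [[-0.003 -0.001 -1.   ]
 [ 0.002 -1.     0.001]
 [-1.    -0.002  0.003]] 
F saw [-12.56   1.31  -3.81] q [-0.277  0.232 -0.051  1.289 -0.004  1.37 ] open -0.0001
```

View pics/cmp.png

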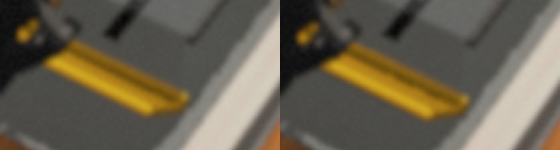

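The toe doesn't follow: the metal side slips, with a force ratio of about 0.3. The rubber pad faces should grip better, so I'll turn the jaws along saw x and open them about 31 mm. One finger then stands in front of the lip and the other hangs free behind it, and I push with the front pad's inner face only, without squeezing.

```bash
python3 -m handwheel '[[[0,0,0.4],0,-1],[[-0.4,0,0],0,-0.28],[[-0.4,0,0],0,-0.28],[[-0.4,0,0],0,-0.28],[[0,0,0],-1,-0.28],[[0,0,0],-1,-0.28],[[0,0,0],-1,-0.28],[[0,0,0],-1,-0.28],[[0,0,0],-1,-0.28],[[0,0,0],-1,-0.28],[[0,0,0],-1,-0.28],[[0,0,0],-1,-0.28],[[0,0,0],-1,-0.28],[[0,0,0],-1,-0.28],[[0,0,0],-0.47,-0.28],[[0,0.3,0],0,-0.28],[[0,0.3,0],0,-0.28],[[0,0,0],0,-0.28]]' 60; python3 -c "
from h import *;st()"
```

```text
t: 7.85
tcp_pos: [0.5834, -0.1419, 0.323]
orientation: [2.189, 1.569, 2.117]
wrist_force: [0.2, 0.2, 0.7]
opening: 0.0305
t 7.85 tip saw [-0.1738  0.0309  0.15  ] toolaxes in saw
 [[ 0.001  1.     0.003]
 [ 0.001  0.003 -1.   ]
 [-1.     0.001 -0.001]] 
F saw [ 0.24 -0.16  0.66] q [-2.390e-01  1.930e-01  1.370e-01  1.515e+00  1.000e-03 -1.670e-01] open 0.0305
```

```bash
python3 -m handwheel '[[[0.4,-0.02,0],0,-0.28],[[0.4,0,0],0,-0.28],[[0.1,0,0],0,-0.28],[[0.08,0,0],0,-0.28],[[0,0,0],0,-0.28]]'; python3 - <<'E'
from h import *
st()
a=viewer.snapshot('scene')[230:350,250:410,::-1]
cv2.imwrite('pics/s4.png',cv2.resize(a,None,fx=4,fy=4,interpolation=cv2.INTER_CUBIC))
E
```

```text
t: 8.35
tcp_pos: [0.5832, -0.147, 0.2259]
orientation: [2.269, 1.571, 2.194]
wrist_force: [-0.4, 0.7, -0.2]
opening: 0.0305
t 8.35 tip saw [-0.1791  0.0306  0.0529] toolaxes in saw
 [[ 0.  1. -0.]
 [ 0. -0. -1.]
 [-1.  0. -0.]] 
F saw [ 0.68  0.49 -0.17] q [-0.247  0.214 -0.027  1.33   0.    -0.172] open 0.0305
```

View pics/s4.png

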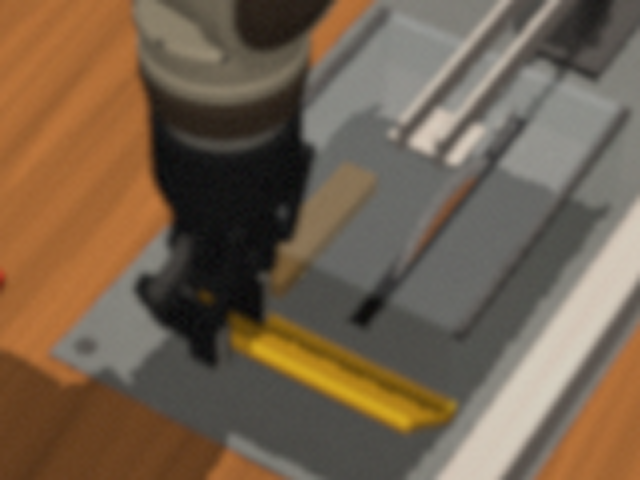

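The lip passes between the two fingers and nothing touches (0 N). Next: lower slightly, press, lift.

```bash
python3 -m handwheel '[[[0.06,0.04,0],0,-0.28],[[0,0.03,0],0,-0.28],[[0,0,0],0,-0.28]]'; python3 -m handwheel '[[[0,0.02,0],0,-0.28],[[0,0,0],0,-0.28]]';  python3 -m handwheel '[[[0,0.01,0],0,-0.28],[[0,0,0],0,-0.28]]'; python3 -c "
from h import *;st()"
```

```text
t: 8.7
tcp_pos: [0.5838, -0.1397, 0.2202]
orientation: [-0.83, 1.569, -0.905]
wrist_force: [0.4, -2.6, -1.4]
opening: 0.0308
t: 8.9
tcp_pos: [0.5839, -0.139, 0.2202]
orientation: [-1.329, 1.567, -1.405]
wrist_force: [0.3, -12.0, -1.0]
opening: 0.0305
t: 9.1
tcp_pos: [0.5839, -0.1386, 0.2202]
orientation: [-1.375, 1.565, -1.452]
wrist_force: [0.2, -16.0, -0.8]
opening: 0.0308
t 9.10 tip saw [-0.1717  0.0303  0.0472] toolaxes in saw
 [[-0.005  1.    -0.002]
 [-0.001 -0.002 -1.   ]
 [-1.    -0.005  0.001]] 
F saw [-15.94  -1.4   -0.76] q [-0.232  0.212 -0.041  1.317 -0.005 -0.155] open 0.0308
```

Pad pressing at 16 N. Now lift in small steps.

```bash
python3 -m handwheel '[[[-0.03,-0.002,0],0,-0.28],[[-0.03,-0.002,0],0,-0.28]]'; python3 -m handwheel '[[[-0.04,-0.003,0],0,-0.28],[[-0.04,-0.003,0],0,-0.28]]'; python3 -m handwheel '[[[0,0,0],0,-0.28]]'; python3 - <<'E'
from h import *
st()
a=viewer.snapshot('scene')[230:350,250:410,::-1]
A=cv2.resize(a,None,fx=4,fy=4,interpolation=cv2.INTER_CUBIC)
cv2.imwrite('pics/s5.png',A)
b=cv2.imread('pics/s4.png')
# toe-end shift between pics: template of far toe end
T=b[380:450,360:480]; R=cv2.matchTemplate(A[300:480,300:560],T,cv2.TM_CCOEFF_NORMED); print(cv2.minMaxLoc(R), 'unmoved=(60,80)')
E
```

```text
t: 9.3
tcp_pos: [0.5839, -0.1392, 0.2259]
orientation: [-1.426, 1.565, -1.503]
wrist_force: [1.3, -16.7, -4.0]
opening: 0.0305
t: 9.5
tcp_pos: [0.5838, -0.1399, 0.234]
orientation: [-1.424, 1.565, -1.501]
wrist_force: [-0.1, -17.3, -4.4]
opening: 0.0308
t: 9.6
tcp_pos: [0.5838, -0.1399, 0.2345]
orientation: [-1.382, 1.565, -1.46]
wrist_force: [1.2, -17.0, -3.1]
opening: 0.0307
t 9.60 tip saw [-0.1731  0.0304  0.0615] toolaxes in saw
 [[-0.006  1.    -0.003]
 [-0.001 -0.003 -1.   ]
 [-1.    -0.006  0.001]] 
F saw [-16.83  -2.5   -3.09] q [-0.234  0.206 -0.019  1.343 -0.005 -0.157] open 0.0307
(-0.4255894720554352, 0.974105179309845, (129, 110), (64, 68)) unmoved=(60,80)
```

The pad grips: the toe's image moved up about 3 px, and the force is a steady 17 N. I continue along the arc.

```bash
python3 -m handwheel '[[[-0.1,-0.007,0],0,-0.28],[[-0.1,-0.004,0],0,-0.28],[[-0.1,-0.002,0],0,-0.28]]'; python3 -m handwheel '[[[-0.1,0.001,0],0,-0.28],[[-0.1,0.004,0],0,-0.28],[[-0.1,0.006,0],0,-0.28],[[0,0,0],0,-0.28]]'; python3 - <<'E'
from h import *
st()
a=viewer.snapshot('scene')[130:370,230:480,::-1]
A=cv2.resize(a,None,fx=2.4,fy=2.4,interpolation=cv2.INTER_CUBIC)
cv2.imwrite('pics/s6.png',A)
E
```

```text
t: 9.95
tcp_pos: [0.5837, -0.1411, 0.2644]
orientation: [-1.405, 1.565, -1.482]
wrist_force: [1.3, -16.1, -3.5]
opening: 0.0311
t: 10.35
tcp_pos: [0.5837, -0.1399, 0.2958]
orientation: [-1.21, 1.565, -1.287]
wrist_force: [-1.7, -15.9, -0.5]
opening: 0.0309
t 10.35 tip saw [-0.173   0.0303  0.1228] toolaxes in saw
 [[-0.006  1.    -0.002]
 [-0.002 -0.002 -1.   ]
 [-1.    -0.006  0.002]] 
F saw [-15.99   0.49  -0.52] q [-0.234  0.191  0.082  1.458 -0.005 -0.157] open 0.0309
```

View pics/s6.png

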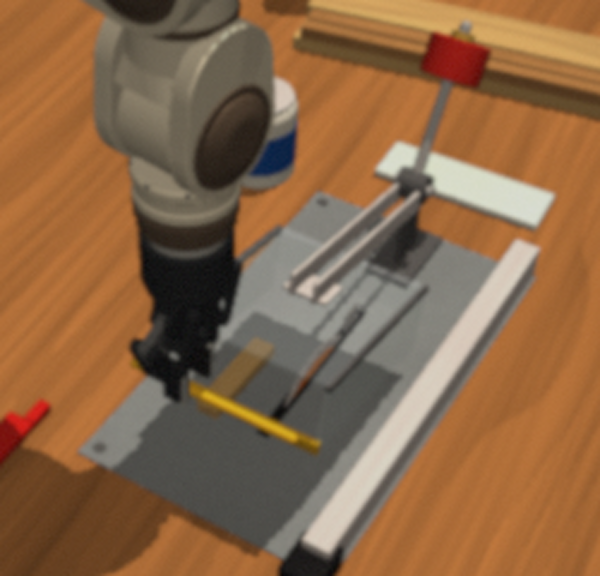

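The guard is up about 12° and following. Continue.

```bash
python3 -m handwheel '[[[-0.15,0.014,0],0,-0.28],[[-0.15,0.021,0],0,-0.28],[[-0.15,0.026,0],0,-0.28]]'; python3 -m handwheel '[[[-0.15,0.033,0],0,-0.28],[[-0.15,0.038,0],0,-0.28],[[-0.15,0.046,0],0,-0.28],[[-0.15,0.052,0],0,-0.28]]';  python3 - <<'E'
from h import *
st()
E
```

```text
t: 10.7
tcp_pos: [0.5842, -0.1339, 0.34]
orientation: [-1.303, 1.565, -1.38]
wrist_force: [0.8, -16.0, 0.8]
opening: 0.0306
t: 11.1
tcp_pos: [0.5853, -0.1169, 0.4007]
orientation: [-1.159, 1.564, -1.236]
wrist_force: [1.2, -16.4, 3.9]
opening: 0.0311
t 11.10 tip saw [-0.1501  0.0303  0.2277] toolaxes in saw
 [[-0.006  1.    -0.003]
 [-0.003 -0.003 -1.   ]
 [-1.    -0.006  0.003]] 
F saw [-16.23  -2.38   3.93] q [-0.196  0.199  0.293  1.662 -0.006 -0.119] open 0.0311
```

```bash
python3 -m handwheel '[[[-0.15,0.052,0],0,-0.28],[[-0.15,0.06,0],0,-0.28],[[-0.15,0.071,0],0,-0.28],[[-0.15,0.084,0],0,-0.28]]'; python3 - <<'E'
from h import *
st()
a=viewer.snapshot('scene')[70:370,230:530,::-1]
A=cv2.resize(a,None,fx=2,fy=2,interpolation=cv2.INTER_CUBIC)
cv2.imwrite('pics/s7.png',A)
E
```

```text
t: 11.5
tcp_pos: [0.5873, -0.0896, 0.4608]
orientation: [-0.913, 1.566, -0.99]
wrist_force: [3.1, -11.2, 4.5]
opening: 0.0307
t 11.50 tip saw [-0.1223  0.0303  0.2878] toolaxes in saw
 [[-0.004  1.    -0.002]
 [-0.003 -0.002 -1.   ]
 [-1.    -0.004  0.003]] 
F saw [-10.93  -3.95   4.48] q [-0.151  0.227  0.444  1.785 -0.004 -0.074] open 0.0307
```

View pics/s7.png

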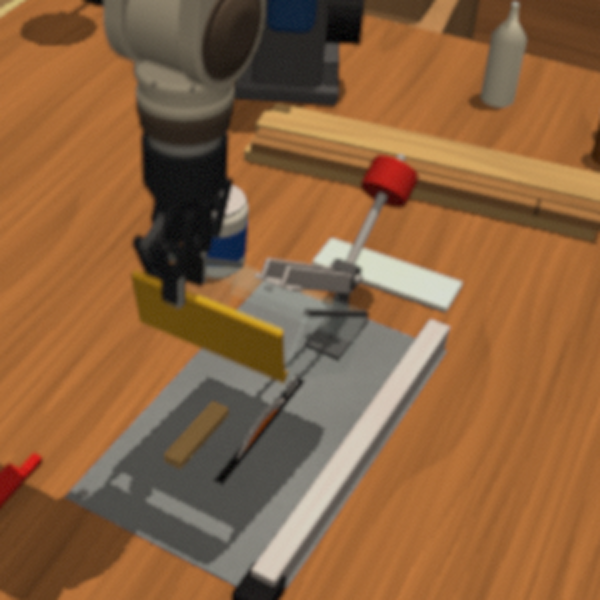

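About 37° now and still following. I'll carry it past balance to about 50°, then lift the fingers up out of its way.

```bash
python3 -m handwheel '[[[-0.15,0.09,0],0,-0.28],[[-0.15,0.102,0],0,-0.28],[[-0.15,0.112,0],0,-0.28],[[-0.15,0.122,0],0,-0.28],[[-0.12,0.115,0],0,-0.28]]'; python3 - <<'E'
from h import *
st()
a=viewer.snapshot('scene')[40:370,230:530,::-1]
A=cv2.resize(a,None,fx=1.6,fy=1.6,interpolation=cv2.INTER_CUBIC)
cv2.imwrite('pics/s8.png',A)
E
```

```text
t: 12.05
tcp_pos: [0.591, -0.0342, 0.5326]
orientation: [-0.084, 1.569, -0.159]
wrist_force: [-0.1, -1.1, 0.3]
opening: 0.0302
t 12.05 tip saw [-0.0661  0.0308  0.3596] toolaxes in saw
 [[-0.     1.    -0.   ]
 [-0.002 -0.    -1.   ]
 [-1.    -0.     0.002]] 
F saw [-1.14  0.06  0.29] q [-0.058  0.299  0.681  1.951 -0.     0.017] open 0.0302
```

View pics/s8.png

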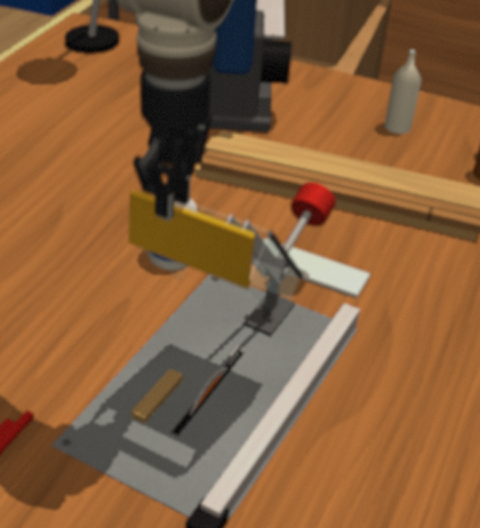

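Past balance (about 50°) with almost no force. Withdraw straight up, then back off.

```bash
python3 -m handwheel '[[[-0.4,0,0],0,-0.28],[[-0.2,0,0],0,-0.28],[[0,0,0],0,-0.28]]'; python3 -m handwheel '[[[0,-0.4,0],0,-0.28],[[0,-0.4,0],0,-0.28],[[0,0,0],0,-0.28],[[0,0,0],0,-0.28],[[0,0,0],0,-0.28],[[0,0,0],0,-0.28],[[0,0,0],0,-0.28],[[0,0,0],0,-0.28]]';python3 - <<'E'
from h import *
st()
a=viewer.snapshot('scene')[40:370,230:530,::-1]
A=cv2.resize(a,None,fx=1.6,fy=1.6,interpolation=cv2.INTER_CUBIC)
cv2.imwrite('pics/s9.png',A)
E
```

```text
t: 12.4
tcp_pos: [0.5908, -0.0344, 0.5932]
orientation: [0.118, 1.567, 0.044]
wrist_force: [0.3, -0.1, 0.7]
opening: 0.0309
t: 13.2
tcp_pos: [0.5856, -0.1137, 0.5907]
orientation: [0.317, 1.571, 0.243]
wrist_force: [-0.2, 0.1, -0.0]
opening: 0.0308
t 13.20 tip saw [-0.1457  0.0307  0.4177] toolaxes in saw
 [[ 0.     1.     0.001]
 [-0.     0.001 -1.   ]
 [-1.     0.     0.   ]] 
F saw [ 0.05  0.24 -0.01] q [-0.192  0.43   0.986  2.127  0.    -0.118] open 0.0308
```

View pics/s9.png

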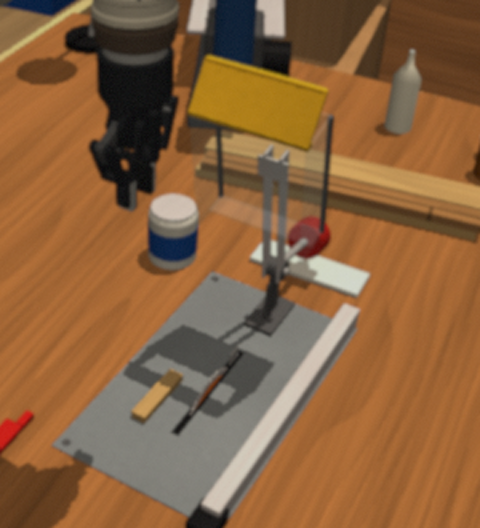

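The guard stands fully raised and the fingers are clear. The offcut is still beside the blade. I check its position numerically in the top view and move above the gap.

```bash
python3 -m handwheel '[[[0,0.3,0.07],0,-0.06],[[-0,0.3,0],0,-0.06],[[0,0.317,0],0,-0.06],[[0.4,0,0],0,-0.06],[[0.4,0,0],0,-0.06],[[0.4,0,0],0,-0.06],[[0.4,0,0],0,-0.06],[[0.4,0,0],0,-0.06],[[0.4,0,0],0,-0.06],[[0.4,0,0],0,-0.06],[[0.4,0,0],0,-0.06],[[0,0,0],0,-0.06],[[0,0,0],0,-0.06]]' 40; python3 - <<'E'
from h import *
st()
for n,z in(('top',.018),('scene',.018)):
    im=viewer.snapshot(n); cv2.imwrite(f'pics/b_{n}.png',im[:,:,::-1])
    h=cv2.cvtColor(im,cv2.COLOR_RGB2HSV); m=cv2.inRange(h,(12,60,110),(30,200,255))
    nn,l,s,c=cv2.connectedComponentsWithStats(m)
    for i in range(1,nn):
        if s[i,4]>25:
            w=px2w(n,[c[i]],z)[0]-o0; x,y=w@u,w@v
            if -.2<x<.25 and -.1<y<.2: print(n,s[i],'saw',round(x,4),round(y,4))
E
```

```text
t: 14.55
tcp_pos: [0.5998, -0.0233, 0.2786]
orientation: [-3.117, 1.57, 3.091]
wrist_force: [0.5, -0.1, 1.1]
opening: 0.0404
t 14.55 tip saw [-0.0546  0.0233  0.1056] toolaxes in saw
 [[-0.     1.     0.   ]
 [ 0.001  0.    -1.   ]
 [-1.    -0.    -0.001]] 
F saw [-0.04 -0.48  1.11] q [-0.039  0.196  0.054  1.43   0.     0.036] open 0.0404
top [     0     16    640    464 197116] saw 0.073 0.1143
scene [     0     42    610    438 118364] saw -0.1454 -0.0197
scene [314 271  30  29 301] saw -0.0553 0.055
```

The scene camera puts the offcut at (-0.055, 0.055), matching the earlier measurement. Descend into the gap.

```bash
python3 -m handwheel '[[[0.4,0,0],0,-0.06],[[0.3,0,0],0,-0.06],[[0.15,0,0],0,-0.06],[[0.06,0,0],0,-0.06],[[0,0,0],0,-0.06]]'; python3 -m handwheel '[[[0.06,0,0],0,-0.06],[[0.03,0,0],0,-0.06],[[0,0,0],0,-0.06]]'; python3 -c "
from h import *;st()"
```

```text
t: 15.15
tcp_pos: [0.6004, -0.0234, 0.1878]
orientation: [0.016, 1.57, -0.059]
wrist_force: [-0.6, 0.1, -0.2]
opening: 0.0401
t: 15.45
tcp_pos: [0.6, -0.0234, 0.178]
orientation: [0.101, 1.57, 0.026]
wrist_force: [-0.2, -0.3, -1.0]
opening: 0.04
t 15.45 tip saw [-0.0547  0.023   0.005 ] toolaxes in saw
 [[ 0.  1. -0.]
 [-0. -0. -1.]
 [-1.  0.  0.]] 
F saw [-0.31  0.18 -1.01] q [-0.039  0.236 -0.096  1.239  0.     0.036] open 0.04
```

```bash
python3 -m handwheel '[[[0,0,-0.08],0,-0.06],[[0,0,-0.08],0,-0.06],[[0,0,-0.08],0,-0.06],[[0,0,-0.08],0,-0.06],[[0,0,-0.08],0,-0.06],[[0,0,-0.08],0,-0.06],[[0,0,-0.08],0,-0.06],[[0,0,-0.08],0,-0.06],[[0,0,0],0,-0.06]]'; cat >> h.py <<'E'
def off(z):
    im=viewer.snapshot('scene')
    m=cv2.inRange(cv2.cvtColor(im,cv2.COLOR_RGB2HSV),(12,60,110),(30,200,255))
    nn,l,s,c=cv2.connectedComponentsWithStats(m)
    for i in range(1,nn):
        w=px2w('scene',[c[i]],z)[0]-o0; x,y=w@u,w@v
        if s[i,4]>25 and -.2<x<.1 and 0<y<.25: print(s[i],'saw',round(x,4),round(y,4))
    return im
E
python3 -c "
from h import *;st();off(.018)"
```

```text
t: 16.35
tcp_pos: [0.5352, -0.0185, 0.1778]
orientation: [-3.105, 1.57, 3.104]
wrist_force: [0.1, -0.5, 0.4]
opening: 0.0406
t 16.35 tip saw [-0.0547  0.0882  0.0048] toolaxes in saw
 [[-0.  1. -0.]
 [ 0. -0. -1.]
 [-1. -0. -0.]] 
F saw [-0.5  -0.17  0.41] q [-0.035  0.086 -0.266  1.22   0.     0.04 ] open 0.0406
[294 282  11   8  59] saw -0.0939 0.1102
```

The offcut's visible end is at y about 0.110, so it is moving with the fingers. Finish the push, then retreat and lift.

```bash
python3 -m handwheel '[[[0,0,-0.08],0,-0.06],[[0,0,-0.08],0,-0.06],[[0,0,-0.08],0,-0.06],[[0,0,-0.08],0,-0.06],[[0,0,-0.08],0,-0.06],[[0,0,-0.08],0,-0.06],[[0,0,-0.06],0,-0.06],[[0,0,-0.04],0,-0.06],[[0,0,0],0,-0.06],[[0,0,0.1],0,-0.06],[[0,0,0.15],0,-0.06],[[0,0,0],0,-0.06]]'; python3 -c "
from h import *;st()"
python3 -m handwheel '[[[-0.4,0,0],0,-0.06],[[-0.4,0,0],0,-0.06],[[-0.4,0,0],0,-0.06],[[0,-0.4,0],0,-0.06],[[0,-0.4,0],0,-0.06],[[0,-0.4,0],0,-0.06],[[0,-0.4,0],0,-0.06],[[0,0,0],0,-0.06]]'
python3 - <<'E'
from h import *
st(); im=off(.015)
a=viewer.snapshot('top')[120:320,170:430,::-1]
A=cv2.resize(a,(400,308)); b=cv2.resize(im[110:390,250:490,::-1],(264,308))
cv2.imwrite('pics/end.png',cv2.resize(np.hstack([A,b]),None,fx=1.2,fy=1.2))
E
```

```text
t: 17.6
tcp_pos: [0.505, -0.0163, 0.1778]
orientation: [0.032, 1.57, -0.043]
wrist_force: [0.4, 0.5, -0.7]
opening: 0.0403
t 17.60 tip saw [-0.0547  0.1182  0.0048] toolaxes in saw
 [[ 0.     1.    -0.   ]
 [-0.001 -0.    -1.   ]
 [-1.     0.     0.001]] 
F saw [ 0.49 -0.34 -0.7 ] q [-0.032  0.014 -0.341  1.215 -0.     0.043] open 0.0403
t: 18.4
tcp_pos: [0.4908, -0.1793, 0.2974]
orientation: [-2.097, 1.57, -2.176]
wrist_force: [-1.4, 0.4, -0.1]
opening: 0.0398
t 18.40 tip saw [-0.2184  0.1204  0.1244] toolaxes in saw
 [[-0.001  1.    -0.004]
 [ 0.    -0.004 -1.   ]
 [-1.    -0.001 -0.   ]] 
F saw [ 0.3   1.45 -0.09] q [-3.50e-01  8.00e-03 -1.13e-01  1.45e+00 -1.00e-03 -2.71e-01] open 0.0398
```

View pics/end.png

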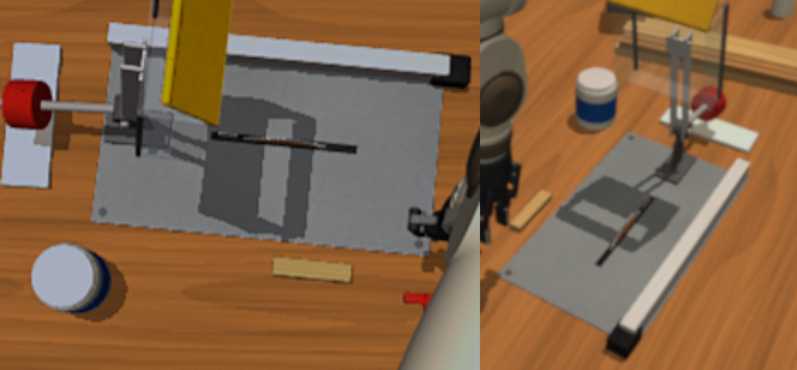

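The offcut lies on the bench just off the table, parallel to the edge, with corners at about (274,258), (350,264), (351,281) and (274,276). The guard is up, and the tin, stick and slat are unchanged. One numeric check before handing in.

```bash
python3 - <<'E'
from h import *
w=px2w('top',crop([[274,258],[350,264],[351,281],[274,276]],(170,120),400*1.2/260),.015)-o0
y=w@v; print(np.round(np.c_[w@u,y],4),'end centres y',(y[0]+y[3])/2,(y[1]+y[2])/2)
im=viewer.snapshot('top'); cv2.imwrite('pics/last.png',im[:,:,::-1])
a=cv2.imread('pics/top0.png'); 
w=px2w('top',[[208,270]],.105); 
for n,(x0,y0,x1,y1) in dict(tin=(180,245,235,295),slat=(168,175,202,225)).items():
    T=a[y0:y1,x0:x1]; R=cv2.matchTemplate(im[y0-15:y1+15,x0-15:x1+15,::-1].copy(),T,cv2.TM_CCOEFF_NORMED); print(n,cv2.minMaxLoc(R)[1::2])
E
```

```text
[[-0.0033  0.1605]
 [-0.1048  0.1583]
 [-0.1082  0.1807]
 [-0.0058  0.1844]] end centres y 0.17243913967877017 0.16948952770979703
tin (0.9996328949928284, (15, 15))
slat (0.6107132434844971, (14, 29))
```

Both ends are at y 0.169–0.172, above the 0.138 limit. The tin is unmoved. The slat match is spoiled because the counterweight now covers part of it, but nothing came near it.

```bash
python3 -c "
from cell import r; print(r.sign_off())"
```

```text
the job is handed in; nothing more can be done
None
```

I raised the guard and slid the offcut onto the bench, then handed the job in at about 18.5 s of robot time. No verdict was reported.

**Guard:** Two tries with the shut fingertips' metal sides slipped on the lip, peaking at a measured 31.5 N against the 40 N limit. The tool can't tilt under the plate, so I pushed the lip from the front with one pad's inner face at up to about 17 N. The other finger hung behind the lip. I took the guard along its arc to about 50°, lifted the fingers out, and it went on by itself. The last pictures show it standing raised against its stop. I judged its angle by eye and did not measure it.

**Offcut:** I pushed it across the table and over the edge with the fingertips, without lifting it. In the last picture both ends measure about y = +0.170 m (needed: above +0.138 m). It looks flat on the bench.

**Other checks:**
- **Wrist force:** the last reading was about 1.5 N, roughly the noise level, with the gripper clear of everything.
- **Paint tin:** unmoved, by image match.
- **Slat:** the image match failed (score 0.61) because the counterweight now hides part of it. By eye it is where it was, and nothing went near it.
- **Push stick:** I checked it only by eye; most of it was hidden by the arm in the last picture, and I never worked near it.

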